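# Sort two power modules and lock the test jig's retaining arm

### The job

Sort the two small power modules: set the one with the round tag flat in the nest of the test jig (either way round) and the one with the long bar tag flat in the reject tray. Then pull up the knob of the jig's lock plunger, slide the retaining arm along to the next hole so that it stands over the nest, let the pin drop fully home there, and finish while holding: still gripping the knob, with the pin engaged. Leave the other things on the bench where they are.

Things in the scene. Friction and masses are not known exactly. Their poses are not given: they have to be found in the camera images.
- module_round: small sheet-metal power module, 76 long x 46 wide x 28 mm high, with a 12 mm long black terminal strip (only 14 mm high) taking up its +x end; 0.18 to 0.35 kg. Origin: centre of its underside, x along its length, z up. On top it carries a yellow tag, 1 mm thick: a ROUND disc, 27 mm across. It belongs in the nest of the jig.
- module_bar: small sheet-metal power module, 76 long x 46 wide x 28 mm high, with a 12 mm long black terminal strip (only 14 mm high) taking up its +x end; 0.18 to 0.35 kg. Origin: centre of its underside, x along its length, z up. On top it carries a yellow tag, 1 mm thick: a long BAR, 60 x 8 mm, along its length. It belongs in the reject tray.
- jig: fixed test jig: aluminium base plate 200 (x) x 300 (y) x 10 mm; origin on the table, 10 mm in +x of the plate's centre; z up. A steel bar, 30 mm wide, top 52 mm above the table, runs along the jig's y at x = +60 mm, with three slots (holes) in its top. On it rides a sleeve, 39 x 44 mm, top 58 mm above the table, with the lock plunger on top and the retaining arm at its side.
- retainer_tip (a point): free end of the flat dark steel retaining arm, on its top, 55 mm above the table. The arm is 18 mm wide, 8 mm thick, and reaches 97 mm from the sleeve in the jig's -x, 8 mm above a seated module. It moves with the sleeve. At the start its centre line is 70 mm to the jig's -y of the nest's centre, so the nest is open.
- nest (a point): centre of the nest's floor on the base plate (10 mm above the table), jig axes. The nest is four black L-shaped corners, 14 mm high and 4 mm thick, inner size 51 mm (jig x) x 81 mm (jig y): a module lies in it with its length along the jig's y, 2.5 mm free play each way. The middle 45 mm of each long side and 37 mm of each short side are open for fingers.
- hole1 (a point): mouth of the first slot, in the bar's top (52 mm above the table); the pin sits in it at the start. Each slot is 12 mm along the bar, 8.5 mm deep for the pin.
- hole2 (a point): mouth of the next slot, 70 mm from hole1 along the jig's +y, level with the nest: the place to lock. (A third slot, not wanted, lies 70 mm farther.)
- slide (a joint): travel of the sleeve with arm and plunger along the bar (m): 0 at hole1, 0.070 at hole2, grows toward the jig's +y, stops at -0.010 and 0.150. It rubs with about 2 N. It cannot travel while the pin is in a slot.
- plunger (a joint): height to which the lock pin is pulled up (m): 0 fully home, 0.016 its upper stop. The round-ended 8 mm pin clears the bar's top once lifted 8.5 mm. A spring presses it down with 4.5 N (home) to 7 N (full up). On the bar between slots it rests at about 0.0085 and it drops into a slot only within 2 mm of its centre.
- knob: black round pull knob on the plunger, axis upright, 26 mm across and 24 mm high; origin: centre of its underside (84 mm above the table when the pin is home), z up. It moves with the sleeve and with the pin. It can be gripped from above, from any side; below it is a barrel 18 mm across.
- reject_tray: fixed grey open tray, 150 (x) x 180 (y) x 35 mm high, walls and floor about 4 to 5 mm thick; origin: centre of its underside, z up.
- flux_bottle: bystander: white bottle, 54 mm across, 100 mm high; origin: centre of its foot.
- driver: bystander: screwdriver lying on the bench, along its x.
- heatsink: bystander: aluminium finned heat sink, 60 x 50 x 28 mm; origin: centre of its underside.
Not all that is in view belongs to the job. What is shaped like the module_bar but blue or orange is not meant.

How it is judged:
On the way, in this order (a step that is already met when the one before it is completed fails the run):
1. the round-tag module lies flat in the nest and the bar-tag module flat in the reject tray, both let go, the slide still at the first hole (x of module_round in the frame of nest between -0.005 and 0.005 m and y of module_round in the frame of nest between -0.005 and 0.005 m and z of module_round in the frame of nest between -0.004 and 0.004 m and angle between the x axis of module_round and the y axis of jig, either way round below 0.12 rad and angle between each of module_round, module_bar's own z axis and vertical below 0.1 rad and x of module_bar in the frame of reject_tray between -0.071 and 0.071 m and y of module_bar in the frame of reject_tray between -0.086 and 0.086 m and z of module_bar in the frame of reject_tray below 0.01 m and contact force between each of the arm, the fingers and module_round below 0.1 N and contact force between each of the arm, the fingers and module_bar below 0.1 N and linear speed of each of module_round, module_bar below 0.02 m/s and value of joint slide below 0.01 m), for 0.2 s.
2. the plunger is pulled up clear of the first hole (value of joint plunger above 0.007 m and value of joint slide below 0.015 m), for 0.05 s.
At the end, for the whole second after the job is handed in: The round-tag module lies seated in the nest (within 5 mm, 4 mm in height and 0.12 rad) and the bar-tag module flat inside the reject tray, both at rest; the slide is at the second hole (within 5 mm) with the pin home (within 3 mm) and the fingers still grip the knob with more than 3 N (x of module_round in the frame of nest between -0.005 and 0.005 m and y of module_round in the frame of nest between -0.005 and 0.005 m and z of module_round in the frame of nest between -0.004 and 0.004 m and angle between the x axis of module_round and the y axis of jig, either way round below 0.12 rad and angle between each of module_round, module_bar's own z axis and vertical below 0.1 rad and x of module_bar in the frame of reject_tray between -0.071 and 0.071 m and y of module_bar in the frame of reject_tray between -0.086 and 0.086 m and z of module_bar in the frame of reject_tray below 0.01 m and linear speed of each of module_round, module_bar below 0.02 m/s and value of joint slide between 0.065 and 0.075 m and value of joint plunger below 0.003 m and contact force between the fingers and knob above 3 N); the arm keeps its last pose, push and grip.
It fails at once if the bottle is shifted by more than 30 mm (distance of flux_bottle from where it was at the start of the episode above 0.03 m).
It fails at once if the screwdriver is shifted by more than 30 mm (distance of driver from where it was at the start of the episode above 0.03 m).
It fails at once if the heat sink is shifted by more than 30 mm (distance of heatsink from where it was at the start of the episode above 0.03 m).
It also fails if it takes over 67 s, if anything falls off the work surface, if the arm or the gripper's body presses on something with over 40 N, if the wrist force passes 120 N, or if a joint passes its speed limit or range.

### The arm

A 6-joint arm with a two-finger parallel gripper is mounted at the origin on the work surface. World frame = base frame: x ahead of the robot, y to its left, z up, the work surface at z = 0. Lengths are in m, angles in rad, forces in N, time in s.
With the tool pointing down it reaches from about 0.35 to 0.775 m from the base axis. Payload 5.5 kg.
Tool frame: the origin (TCP) lies between the finger pads; the fingertips stand 19 mm ahead of it and the grasp point (between the pads) is the TCP; z points along the fingers, x is the direction in which the jaws open and shut, and the axes are right-handed (so a half turn about z gives the same grasp; the last joint's range is limited). The gripper opens to 85 mm and grips with 20 to 120 N. Pads are 22 mm wide; open, the fingers measure 114 mm over their backs; the gripper's body (76 mm by 85 mm) begins 54 mm behind the grasp point. The pads swing forward as they close: fully open they stand 13 mm farther back than shut.
Start: joints at [-1.274, 0.313, 0.046, 1.304, 0, 1.431], TCP at [0.243, -0.521, 0.25] pointing down, gripper open.
Joint ranges: [-2.76, 2.76], [-0.86, 1.69], [-1.03, 1.26], [-2.2, 2.34], [-1.47, 1.5], [-3.14, 3.14]. Speed limits (rad/s): [2.57, 2.57, 3.14, 3.14, 3.14, 3.14].

### API

Orientations are given as a unit quaternion [w, x, y, z].
In Python, from workcell import env gives the robot as it stands. The module is installed in compiled form; this text tells all that it offers.
- The arm moves only by the tool carry_out, never from a script. Its argument "steps" is a list of rows, each a list of 7 numbers: the gripper command: -1 is shut, 1 is fully open, values between are in proportion, then the shift along the tool's x, y, z in m, then the turn, a rotation vector about the tool's x, y, z in rad. A call has 1 to 20 rows; each row shifts and turns the commanded pose from where the row before left it, along the tool's axes as they then stand; what a row does not reach is not made up. A row lasts 1/8 s, in which the tool goes at most 62.5 mm and 10.7 degrees, less where a joint would pass 70% of its speed; a pose out of reach is approached as far as the arm can. A call with a gripper value outside its range is refused whole. The fingers move at their own pace and stop on an object; "grip_force" is the grip in N (left out, the last holds). Time passes only in rows, so rows that do not move let the fingers close. It gives the time, the measured TCP pose, the force and the opening at its end, in the units of the state.
- env.get_state(): the state, without advancing time (a new reading comes with each control period).
- env.read_camera(name): name is "scene" or "top" or "wrist"; returns a dict with "color" (420x560x3 uint8, red, green, blue), "K" (3x3 intrinsics, pixels), "R" (3x3) and "t" (3): a world point X has camera coordinates R X + t. Camera axes: x right, y down, z forward; pixel columns grow to the right and rows downward; lengths in m; the calibration is good to about 2 mm. A picture is of the moment at which its call begins. There is no depth.
- env.hand_in(): hands the job in, once; it reports no verdict.
The state is a dict: "clock": time; "joint_pos": joint angles; "qvel": joint speeds; "tau": joint torques, N m; "tcp_pos": TCP position; "orientation": TCP orientation; "wrist_force": force on the tool from outside, world axes, zero at the start; "ft_torque": the same for the moment, N m; "finger_gap": finger opening in m.
Only numpy, scipy, OpenCV 4.12 (cv2) and the standard library are available. Lean on these libraries where they do the work, as an engineer would, in place of code of your own. Each camera call takes 0.05 s, during which the arm holds its last target. There are 200 camera calls.

## Working session

There is one attempt and no reset: what is moved stays moved. The work goes in short steps, Python scripts to look and compute and a tool call to move; the robot and the scene stay as the last step left them, time stands still between calls to the robot, and variables do not carry over. Pictures are saved under pics/ and viewed, about 8 in all and at most 12, crops included, and the job is handed in when it is done.

Besides the shell and the picture viewer there is one more tool, called after "Request:" as name(argument=value, ...) on one line, values as JSON. carry_out: Moves the arm, as the interface text tells. Its arguments: {"type":"object","properties":{"steps":{"type":"array","items":{"type":"array","items":{"type":"number"}}},"grip_force":{"type":"number"}},"required":["steps"]}

```bash
mkdir -p pics; python3 - <<'E'
from workcell import env
import cv2,numpy as np
s=env.get_state();print({k:np.round(v,4).tolist() for k,v in s.items()})
for n in("scene","top"):
    c=env.read_camera(n);cv2.imwrite(f"pics/{n}0.png",c["color"][:,:,::-1]);np.savez(f"pics/{n}0.npz",**c)
    print(n,np.round(c["K"],1).tolist(),np.round(c["R"],4).tolist(),np.round(c["t"],4).tolist())
E
```

```text
{'clock': 0.0, 'joint_pos': [-1.2736, 0.314, 0.045, 1.3036, 0.0, 1.4312], 'qvel': [0.0004, -0.0005, 0.0006, -0.0013, 0.0008, -0.0004], 'tau': [-0.0007, -48.0623, 29.8537, 0.0194, -0.0004, 0.0], 'tcp_pos': [0.2431, -0.5205, 0.2494], 'orientation': [-0.0006, 0.8435, -0.5371, -0.0007], 'wrist_force': [0.0039, -1.2437, 0.7267], 'ft_torque': [-0.0088, 0.0342, 0.0538], 'finger_gap': 0.0851}
scene [[398.7, 0.0, 278.6], [0.0, 398.7, 209.5], [0.0, 0.0, 1.0]] [[0.4895, 0.8718, 0.0204], [0.5328, -0.2805, -0.7984], [-0.6903, 0.4017, -0.6018]] [-0.2703, -0.2207, 1.6188]
top [[393.4, 0.0, 284.0], [0.0, 393.4, 211.0], [0.0, 0.0, 1.0]] [[-0.0185, -0.9998, -0.0061], [-0.9986, 0.0188, -0.0496], [0.0497, 0.0052, -0.9988]] [0.0327, 0.5456, 1.092]
```

View pics/top0.png

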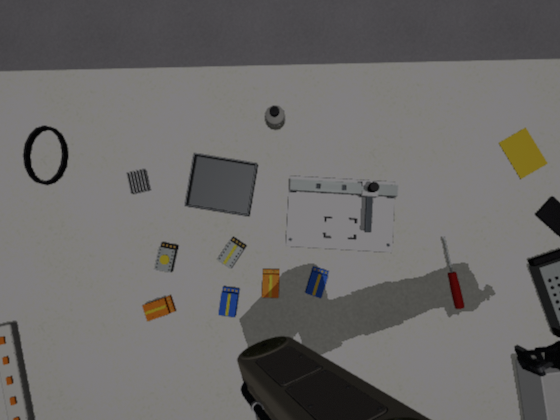

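View pics/scene0.png

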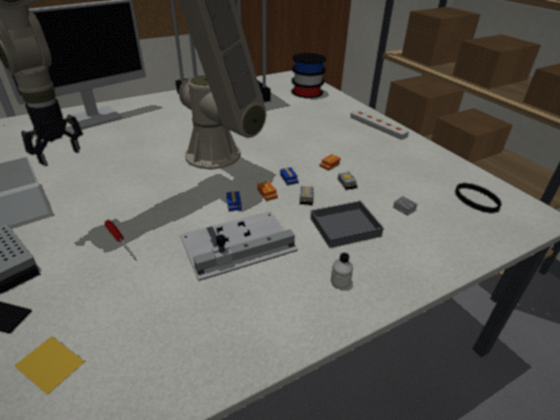

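The top view shows two grey modules, at (166,257), apparently the round tag, and (232,252), apparently the bar. The blue and orange ones at (318,282), (229,301), (270,283) and (158,307) are decoys. The tray is at (222,184), the nest at (340,228), and the knob at (373,187). I'll confirm with one enlarged crop and measure.

```bash
cat > h.py <<'E'
import numpy as np,cv2
from workcell import env
def plane(c,uv,z):
    C=-c["R"].T@c["t"]; d=c["R"].T@np.linalg.inv(c["K"])@np.array([uv[0],uv[1],1.]); return C+d*(z-C[2])/d[2]
def proj(c,X):
    p=c["K"]@(c["R"]@np.asarray(X,float)+c["t"]); return p[:2]/p[2]
def tri(obs): # [(cam,uv),..] -> point, residual px
    A=[];b=[]
    for c,uv in obs:
        P=c["K"]@np.c_[c["R"],c["t"]]
        for i in(0,1): r=uv[i]*P[2]-P[i]; A.append(r[:3]);b.append(-r[3])
    X=np.linalg.lstsq(np.array(A),np.array(b),rcond=None)[0]
    return X,[np.round(proj(c,X)-uv,1).tolist() for c,uv in obs]
def snap(n,tag):
    c=env.read_camera(n);cv2.imwrite(f"pics/{tag}.png",c["color"][:,:,::-1]);np.savez(f"pics/{tag}.npz",**c);return c
E
python3 - <<'E'
from h import *
t=dict(np.load("pics/top0.npz"));s=dict(np.load("pics/scene0.npz"))
a=cv2.resize(t["color"][165:320,140:405],None,fx=3,fy=3,interpolation=cv2.INTER_CUBIC)
b=cv2.resize(s["color"][150:190,295:365],None,fx=1,fy=1)
cv2.imwrite("pics/crop1.png",a[:,:,::-1])
for n,uv,z in[("round",(166,257),.029),("bar",(232,252),.029),("tray",(222,185),.035),("nest",(340,228),.01),("knob",(373,187),.108),("barL",(290,186),.052),("barR",(397,190),.052),("bottle",(274,112),.1),("heats",(139,181),.028)]: print(n,plane(t,uv,z).round(3))
print(tri([(t,(222,185)),(s,(346,222))]),tri([(t,(373,187)),(s,(222,241))]),tri([(t,(166,259)),(s,(348,180))]),tri([(t,(232,252)),(s,(307,193))]))
E
```

```text
round [0.424 0.351 0.029]
bar [0.435 0.168 0.029]
tray [0.62  0.193 0.035]
nest [ 0.495 -0.134  0.01 ]
knob [ 0.599 -0.208  0.108]
barL [0.612 0.005 0.052]
barR [ 0.595 -0.286  0.052]
bottle [0.802 0.044 0.1  ]
heats [0.637 0.426 0.028]
(array([0.62407811, 0.19828681, 0.02061523]), [[-1.2, -0.7], [-1.2, 0.1]]) (array([ 0.60216478, -0.20785237,  0.09377995]), [[-1.4, -0.7], [-1.5, -0.2]]) (array([0.42071111, 0.36006527, 0.0129188 ]), [[-1.6, -1.1], [-1.4, 0.2]]) (array([0.43654318, 0.17196184, 0.02540822]), [[-1.2, -0.7], [-1.1, 0.0]])
```

View pics/crop1.png

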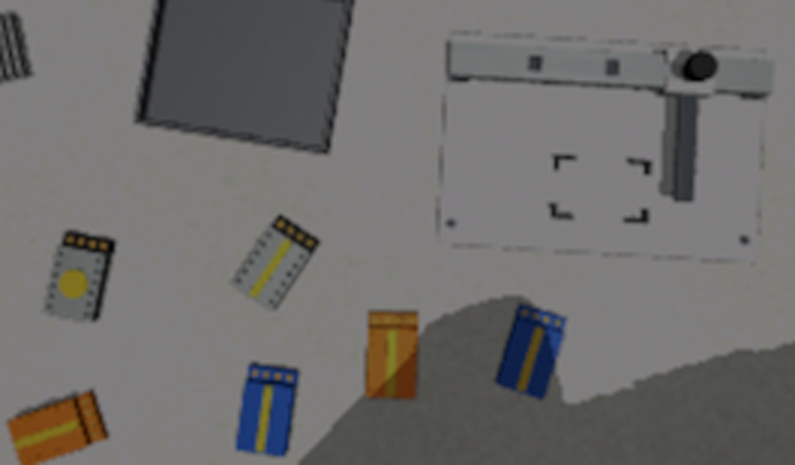

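The crop confirms it: the grey module with the round tag is at about (165,257) and the grey one with the bar tag at about (232,252). The first trip is to a look pose above the bar module.

```bash
cat > plan.py <<'E'
from h import *
from scipy.spatial.transform import Rotation as Ro
def down(yaw): c,s=np.cos(yaw),np.sin(yaw); return Ro.from_matrix([[c,s,0],[s,-c,0],[0,0,-1]])
def rot(q): return Ro.from_quat(np.r_[q[1:],q[0]])
def plan(wps,start=None,vmax=.055,wmax=.17):
    """wps: (grip,x,y,z,yaw[,vmax]); prints rows (grip,shift,turn) rounded, with the rounding carried along"""
    st=env.get_state(); p,R=(st["tcp_pos"],rot(st["orientation"])) if start is None else start
    rows=[]
    for w in wps:
        g,T,RT=w[0],np.array(w[1:4],float),down(w[4]); v=w[5] if len(w)>5 else vmax
        n=max(1,int(np.ceil(max(np.linalg.norm(T-p)/v,(R.inv()*RT).magnitude()/wmax))))
        p0,R0=p,R; rv=(R0.inv()*RT).as_rotvec()
        for i in range(1,n+1):
            d=np.round(R.inv().apply(p0+(T-p0)*i/n-p),3); r=np.round((R.inv()*R0*Ro.from_rotvec(rv*i/n)).as_rotvec(),3)
            rows.append([g,*(d+0.),*(r+0.)]); p=p+R.apply(d); R=R*Ro.from_rotvec(r)
    print(len(rows),"["+",".join("["+",".join(f"{x:g}" for x in r)+"]" for r in rows)+"]",p.round(4)); return p,R
E
python3 - <<'E'
from plan import *
plan([(1,.45,-.3,.22,-.5),(1,.435,.168,.18,.956)])
E
```

```text
15 [[1,-0.019,-0.047,0.005,0,0,-0.106],[1,-0.013,-0.048,0.005,0,0,-0.105],[1,-0.009,-0.05,0.005,0,0.001,-0.106],[1,-0.003,-0.05,0.005,-0.001,0,-0.106],[1,0.002,-0.051,0.005,0,0,-0.105],[1,0.007,-0.05,0.005,0,0.001,-0.106],[1,-0.026,-0.045,0.004,0,0,-0.162],[1,-0.019,-0.048,0.005,0,0,-0.162],[1,-0.011,-0.051,0.004,0,0,-0.161],[1,-0.002,-0.052,0.005,0,0,-0.162],[1,0.006,-0.052,0.004,0,0,-0.162],[1,0.014,-0.05,0.004,0,0,-0.162],[1,0.022,-0.047,0.005,0,0,-0.161],[1,0.029,-0.043,0.004,0,0,-0.162],[1,0.036,-0.037,0.004,0.001,0,-0.162]] [0.4351 0.1679 0.1804]
```

Request:
carry_out(steps=[[1, -0.019, -0.047, 0.005, 0, 0, -0.106], [1, -0.013, -0.048, 0.005, 0, 0, -0.105], [1, -0.009, -0.05, 0.005, 0, 0.001, -0.106], [1, -0.003, -0.05, 0.005, -0.001, 0, -0.106], [1, 0.002, -0.051, 0.005, 0, 0, -0.105], [1, 0.007, -0.05, 0.005, 0, 0.001, -0.106], [1, -0.026, -0.045, 0.004, 0, 0, -0.162], [1, -0.019, -0.048, 0.005, 0, 0, -0.162], [1, -0.011, -0.051, 0.004, 0, 0, -0.161], [1, -0.002, -0.052, 0.005, 0, 0, -0.162], [1, 0.006, -0.052, 0.004, 0, 0, -0.162], [1, 0.014, -0.05, 0.004, 0, 0, -0.162], [1, 0.022, -0.047, 0.005, 0, 0, -0.161], [1, 0.029, -0.043, 0.004, 0, 0, -0.162], [1, 0.036, -0.037, 0.004, 0.001, 0, -0.162], [1, 0, 0, 0, 0, 0, 0], [1, 0, 0, 0, 0, 0, 0]], grip_force=40)

```text
clock: 2.22
tcp_pos: [0.4349, 0.1672, 0.1799]
orientation: [0.001, 0.888, 0.46, -0.001]
wrist_force: [-0.4, -0.8, -0.9]
finger_gap: 0.0854
```

```bash
python3 - <<'E'
from h import *
c=snap("wrist","w1"); s=env.get_state()
print(s["clock"],s["tcp_pos"].round(4),s["orientation"].round(4),s["joint_pos"].round(2)); print(c["K"].round(1).tolist(),(-c["R"].T@c["t"]).round(4),c["R"].round(3).tolist())
E
```

```text
2.275 [0.4351 0.1667 0.18  ] [ 7.000e-04  8.882e-01  4.594e-01 -7.000e-04] [ 0.19  0.14 -0.35  1.08 -0.    0.81]
[[344.2, 0.0, 279.7], [0.0, 344.2, 210.7], [0.0, 0.0, 1.0]] [0.3771 0.2074 0.3022] [[0.578, 0.816, -0.002], [0.784, -0.555, 0.278], [0.226, -0.162, -0.96]]
```

View pics/w1.png

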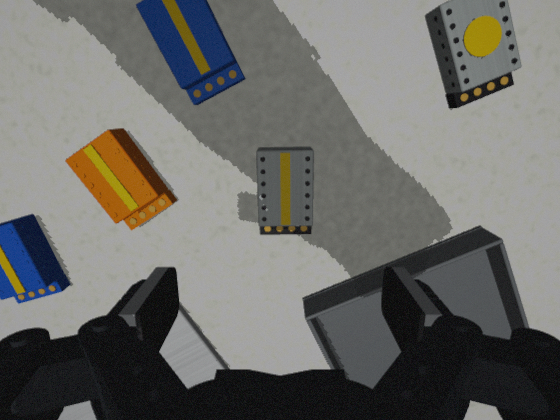

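Wrist view: the bar module's top corners are at (258,148), (313,148), (311,226) and (259,226). The round disc is at (483,36), and the tray is at lower right.

```bash
python3 - <<'E'
from plan import *
w=dict(np.load("pics/w1.npz"));t=dict(np.load("pics/top0.npz"))
P=np.array([plane(w,u,.028) for u in[(258,148),(313,148),(311,226),(259,226)]]);m=P.mean(0);a=(P[2]+P[3]-P[0]-P[1])
print(P.round(4).tolist(),m,np.linalg.norm(P[0]-P[1]),np.linalg.norm(a)/2,"yaw",np.arctan2(a[1],a[0]))
print("tag",tri([(w,(286,188)),(t,(230,254))]),"disc",tri([(w,(483,36)),(t,(140+72/3,165+284/3))]),plane(w,(483,36),.029))
E=[plane(w,u,.028) for u in[(450,95),(521,67)]];print("round end edge",E,np.linalg.norm(E[0]-E[1]))
# tray rim corners, top view
c=np.array([plane(t,(140+u/3,165+v/3),.035) for u,v in[(137,122),(328,152)]]);print("tray near rim",c)
yaw=np.arctan2(a[1],a[0])+np.pi/2
st=plan([(1,m[0],m[1],.1,yaw),(1,m[0],m[1],.024,yaw,.03)])
E
```

```text
[[0.3897, 0.1768, 0.028], [0.4147, 0.2122, 0.028], [0.4677, 0.1748, 0.028], [0.4424, 0.1391, 0.028]] [0.42864454 0.17574376 0.028     ] 0.04333529138873442 0.06482072883506419 yaw -0.6179455926744558
tag (array([0.42932735, 0.17510276, 0.02199996]), [[-1.0, -0.2], [-0.2, -0.2]]) disc (array([0.41774446, 0.35422671, 0.03362953]), [[0.2, -1.0], [0.2, -0.2]]) [0.41898751 0.35636145 0.029     ]
round end edge [array([0.44159025, 0.3186438 , 0.028     ]), array([0.45430653, 0.37056427, 0.028     ])] 0.05345502274944757
tray near rim [[0.56477238 0.29377495 0.035     ]
 [0.53383578 0.11821363 0.035     ]]
5 [[1,0.002,-0.005,0.04,0,0.001,0.001],[1,0.002,-0.006,0.04,0.001,0.001,0.001],[1,0,0,0.025,0,0,0],[1,0,0,0.026,0,0,0],[1,0,0,0.025,0,0,0]] [0.4284 0.1762 0.024 ]
```

Body 65 x 43 mm against 64 x 46 in the text, tag height about 22–29 mm: consistent. I'll descend, grip and lift.

Request:
carry_out(steps=[[1, 0.002, -0.005, 0.04, 0, 0.001, 0.001], [1, 0.002, -0.006, 0.04, 0.001, 0.001, 0.001], [1, 0, 0, 0.025, 0, 0, 0], [1, 0, 0, 0.026, 0, 0, 0], [1, 0, 0, 0.025, 0, 0, 0], [1, 0, 0, 0, 0, 0, 0], [-1, 0, 0, 0, 0, 0, 0], [-1, 0, 0, 0, 0, 0, 0], [-1, 0, 0, 0, 0, 0, 0], [-1, 0, 0, 0, 0, 0, 0], [-1, 0, 0, 0, 0, 0, 0], [-1, 0, 0, 0, 0, 0, 0], [-1, 0, 0, -0.02, 0, 0, 0], [-1, 0, 0, -0.04, 0, 0, 0], [-1, 0, 0, -0.04, 0, 0, 0], [-1, 0, 0, 0, 0, 0, 0]], grip_force=60)

```text
clock: 4.28
tcp_pos: [0.431, 0.1774, 0.1273]
orientation: [0.001, 0.888, 0.459, 0.004]
wrist_force: [1.1, -0.0, -2.8]
finger_gap: 0.0447
```

```bash
python3 - <<'E'
from plan import *
# tray: rim near corners -> centre 75mm along tray x from mid of near edge
a=np.array([.56477,.29377]);b=np.array([.53384,.11821]);e=(a-b)/np.linalg.norm(a-b);n=np.array([e[1],-e[0]]);C=(a+b)/2+n*.075
print(np.linalg.norm(a-b),C,env.get_state()["finger_gap"])
ty=np.arctan2(n[1],n[0]);print(ty)
yaw=ty+np.pi/2
x,y=C-n*.0+0
plan([(-1,x,y,.13,yaw),(-1,x,y,.06,yaw,.035),(-1,x,y,.0285,yaw,.011),(-1,x,y,.0285,yaw)])
E
```

```text
0.17826378908796928 [0.62316745 0.19297698] 0.044687836537101504
-0.1743894845671139
11 [[-1,0.031,0.037,0,0.001,-0.001,-0.111],[-1,0.027,0.04,-0.001,0.002,-0.001,-0.11],[-1,0.022,0.043,0,0.001,-0.002,-0.111],[-1,0.017,0.045,-0.001,0.002,-0.001,-0.11],[-1,0,0,0.023,0,0,0],[-1,0,0,0.024,0,0,0],[-1,0,0,0.023,0,0,0],[-1,0,0,0.011,0,0,0],[-1,0,0,0.01,0,0,0],[-1,0,0,0.011,0,0,0],[-1,0,0,0,0,0,0]] [0.6232 0.193  0.0282]
```

Held (weight about 2.8 N). Placing it in the tray.

Request:
carry_out(steps=[[-1, 0.031, 0.037, 0, 0.001, -0.001, -0.111], [-1, 0.027, 0.04, -0.001, 0.002, -0.001, -0.11], [-1, 0.022, 0.043, 0, 0.001, -0.002, -0.111], [-1, 0.017, 0.045, -0.001, 0.002, -0.001, -0.11], [-1, 0, 0, 0.023, 0, 0, 0], [-1, 0, 0, 0.024, 0, 0, 0], [-1, 0, 0, 0.023, 0, 0, 0], [-1, 0, 0, 0.011, 0, 0, 0], [-1, 0, 0, 0.01, 0, 0, 0], [-1, 0, 0, 0.011, 0, 0, 0], [-1, 0, 0, 0, 0, 0, 0], [-1, 0, 0, 0, 0, 0, 0], [1, 0, 0, 0, 0, 0, 0], [1, 0, 0, 0, 0, 0, 0], [1, 0, 0, 0, 0, 0, 0], [1, 0, 0, 0, 0, 0, 0], [1, 0, 0, -0.03, 0, 0, 0], [1, 0, 0, -0.05, 0, 0, 0], [1, 0, 0, -0.05, 0, 0, 0], [1, 0, 0, 0, 0, 0, 0]])

```text
clock: 6.78
tcp_pos: [0.6243, 0.193, 0.1589]
orientation: [0.001, 0.766, 0.643, 0.001]
wrist_force: [0.5, -0.3, -0.4]
finger_gap: 0.085
```

```bash
python3 - <<'E'
from plan import *
# look pose for round module; rough yaw from its end edge
plan([(1,.435,.35,.18,1.33),(1,.435,.35,.18,1.33)])
E
```

```text
6 [[1,0.024,-0.043,-0.004,0,0,0.013],[1,0.024,-0.043,-0.005,0.001,0,0.013],[1,0.023,-0.043,-0.004,0,0,0.014],[1,0.023,-0.044,-0.004,0.001,0,0.013],[1,0.022,-0.044,-0.004,0,0,0.013],[1,0,0,0,0,0,0]] [0.4348 0.35   0.1797]
```

Request:
carry_out(steps=[[1, 0.024, -0.043, -0.004, 0, 0, 0.013], [1, 0.024, -0.043, -0.005, 0.001, 0, 0.013], [1, 0.023, -0.043, -0.004, 0, 0, 0.014], [1, 0.023, -0.044, -0.004, 0.001, 0, 0.013], [1, 0.022, -0.044, -0.004, 0, 0, 0.013], [1, 0, 0, 0, 0, 0, 0], [1, 0, 0, 0, 0, 0, 0]])

```text
clock: 7.65
tcp_pos: [0.4317, 0.3493, 0.1752]
orientation: [-0.002, 0.787, 0.617, -0.004]
wrist_force: [0.8, -0.8, 0.2]
finger_gap: 0.0857
```

```bash
python3 - <<'E'
from h import *
c=snap("wrist","w2"); t=snap("top","t2")
a=c["color"][0:300]; b=cv2.resize(t["color"][140:270,170:410],None,fx=2.33,fy=2.3,interpolation=cv2.INTER_CUBIC)[:, :560]
im=np.vstack([a,b]); cv2.imwrite("pics/v2.png",im[:,:,::-1]); print(im.shape,env.get_state()["tcp_pos"])
E
```

```text
Traceback (most recent call last):
ValueError: all the input array dimensions except for the concatenation axis must match exactly, but along dimension 1, the array at index 0 has size 560 and the array at index 1 has size 559
```

```bash
python3 - <<'E'
from h import *
c=dict(np.load("pics/w2.npz"));t=dict(np.load("pics/t2.npz"))
a=c["color"][0:300]; b=cv2.resize(t["color"][140:270,170:410],(560,300),interpolation=cv2.INTER_CUBIC)
cv2.imwrite("pics/v2.png",np.vstack([a,b])[:,:,::-1]); s=env.get_state(); print(s["tcp_pos"],s["orientation"].round(4))
E
```

```text
[0.43250529 0.34878494 0.17535052] [-0.0022  0.7873  0.6166 -0.0042]
```

View pics/v2.png

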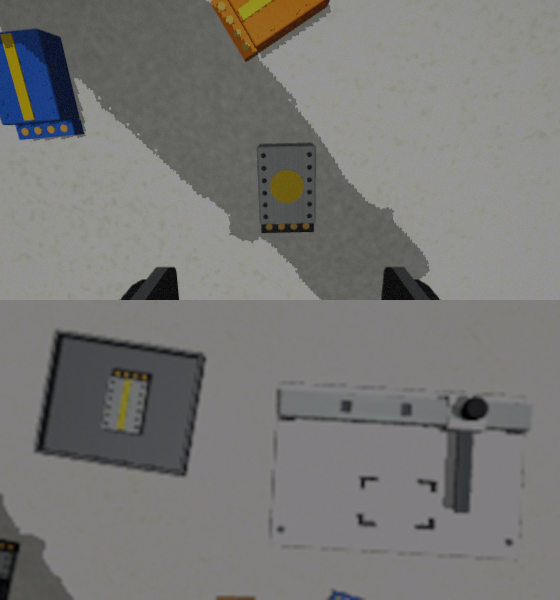

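The bar module lies flat in the middle of the tray. In the wrist view the round module's top corners are (258,146), (315,144), (314,223) and (261,225), with the disc at (287,186).

```bash
python3 - <<'E'
from plan import *
w=dict(np.load("pics/w2.npz"));w1=dict(np.load("pics/w1.npz"))
P=np.array([plane(w,u,.028) for u in[(258,146),(315,144),(314,223),(261,225)]]);m=P.mean(0);a=(P[2]+P[3]-P[0]-P[1])
yaw=np.arctan2(a[1],a[0]);print(m,np.linalg.norm(P[0]-P[1]),np.linalg.norm(a)/2,"yaw",yaw)
print("disc",tri([(w,(287,186)),(w1,(483,36))]))
plan([(1,m[0],m[1],.1,yaw+np.pi/2),(1,m[0],m[1],.024,yaw+np.pi/2,.03)])
# jig from top picture (crop v2 lower: scale 560/240, 300/130)
t=dict(np.load("pics/t2.npz")); f=lambda u,v,z: plane(t,(170+u*240/560,140+(v-300)*130/300),z)
q=[f(*u,.024) for u in[(360,478),(436,483),(432,528),(359,523)]];print("nest",np.mean(q,0),np.linalg.norm(q[0]-q[1]),np.linalg.norm(q[1]-q[2]))
h2,h3=f(406,409,.052),f(346,406,.052);k=f(474,407,.108);print("holes",h2,h3,h3-h2,"knob",k)
e=(h3-h2)/np.linalg.norm(h3-h2);print("jig y yaw",np.arctan2(e[1],e[0])-np.pi/2)
E
```

```text
[0.41842674 0.35710552 0.028     ] 0.044122287352297916 0.0641765185671786 yaw -0.22324602159186804
disc (array([0.4189591 , 0.35707521, 0.0276008 ]), [[0.1, 0.3], [-0.2, -0.3]])
5 [[1,0.003,-0.008,0.038,-0.004,0.002,-0.009],[1,0.002,-0.007,0.037,-0.005,0.002,-0.01],[1,0,0,0.025,0,0,0],[1,0,0,0.026,0,0,0],[1,0,0,0.025,0,0,0]] [0.4186 0.3571 0.0244]
nest [ 0.49542072 -0.13215498  0.024     ] 0.09061261059384441 0.05430999198330761
holes [ 0.60569019 -0.1419515   0.052     ] [ 0.61058045 -0.07216928  0.052     ] [0.00489026 0.06978222 0.        ] knob [ 0.60047586 -0.20863465  0.108     ]
jig y yaw -0.0699645561543254
```

Height, size and position agree (disc z 0.028 by two wrist views). Grasp it and lift.

Request:
carry_out(steps=[[1, 0.003, -0.008, 0.038, -0.004, 0.002, -0.009], [1, 0.002, -0.007, 0.037, -0.005, 0.002, -0.01], [1, 0, 0, 0.025, 0, 0, 0], [1, 0, 0, 0.026, 0, 0, 0], [1, 0, 0, 0.025, 0, 0, 0], [1, 0, 0, 0, 0, 0, 0], [-1, 0, 0, 0, 0, 0, 0], [-1, 0, 0, 0, 0, 0, 0], [-1, 0, 0, 0, 0, 0, 0], [-1, 0, 0, 0, 0, 0, 0], [-1, 0, 0, 0, 0, 0, 0], [-1, 0, 0, 0, 0, 0, 0], [-1, 0, 0, -0.02, 0, 0, 0], [-1, 0, 0, -0.05, 0, 0, 0], [-1, 0, 0, -0.05, 0, 0, 0], [-1, 0, 0, -0.05, 0, 0, 0], [-1, 0, 0, 0, 0, 0, 0]])

```text
clock: 9.88
tcp_pos: [0.4198, 0.3592, 0.1994]
orientation: [0.0, 0.781, 0.625, 0.005]
wrist_force: [0.5, 1.6, -3.4]
finger_gap: 0.0447
```

```bash
python3 - <<'E'
from plan import *
print(env.get_state()["tcp_pos"],env.get_state()["joint_pos"].round(2))
plan([(-1,.495,-.20,.2,-.07)],vmax=.05)
E
```

```text
[0.4198275  0.35916679 0.19941018] [ 0.56  0.28 -0.12  1.16  0.    0.78]
12 [[-1,-0.044,0.016,0,0,-0.001,0.118],[-1,-0.042,0.022,0,0,-0.001,0.119],[-1,-0.039,0.026,-0.001,0,0,0.118],[-1,-0.036,0.031,0,0,-0.001,0.118],[-1,-0.031,0.034,0,0,-0.001,0.118],[-1,-0.028,0.038,0,0,-0.001,0.119],[-1,-0.023,0.042,0,0,-0.001,0.118],[-1,-0.017,0.043,0,0,-0.001,0.118],[-1,-0.013,0.045,0,0,-0.001,0.118],[-1,-0.007,0.047,0,0,0,0.119],[-1,-0.002,0.047,0,0,-0.001,0.118],[-1,0.004,0.047,0,0,-0.001,0.118]] [ 0.4946 -0.2004  0.1999]
```

Request:
carry_out(steps=[[-1, -0.044, 0.016, 0, 0, -0.001, 0.118], [-1, -0.042, 0.022, 0, 0, -0.001, 0.119], [-1, -0.039, 0.026, -0.001, 0, 0, 0.118], [-1, -0.036, 0.031, 0, 0, -0.001, 0.118], [-1, -0.031, 0.034, 0, 0, -0.001, 0.118], [-1, -0.028, 0.038, 0, 0, -0.001, 0.119], [-1, -0.023, 0.042, 0, 0, -0.001, 0.118], [-1, -0.017, 0.043, 0, 0, -0.001, 0.118], [-1, -0.013, 0.045, 0, 0, -0.001, 0.118], [-1, -0.007, 0.047, 0, 0, 0, 0.119], [-1, -0.002, 0.047, 0, 0, -0.001, 0.118], [-1, 0.004, 0.047, 0, 0, -0.001, 0.118], [-1, 0, 0, 0, 0, 0, 0], [-1, 0, 0, 0, 0, 0, 0], [-1, 0, 0, 0, 0, 0, 0]])

```text
clock: 11.75
tcp_pos: [0.4918, -0.2005, 0.1967]
orientation: [0.002, 0.999, -0.034, -0.004]
wrist_force: [-0.1, -0.3, -3.6]
finger_gap: 0.0452
```

```bash
python3 - <<'E'
from h import *
c=snap("wrist","w3"); s=env.get_state(); print(s["tcp_pos"],s["orientation"].round(4))
E
```

```text
[ 0.49207699 -0.2005388   0.19708703] [ 0.0022  0.9994 -0.0341 -0.0037]
```

View pics/w3.png

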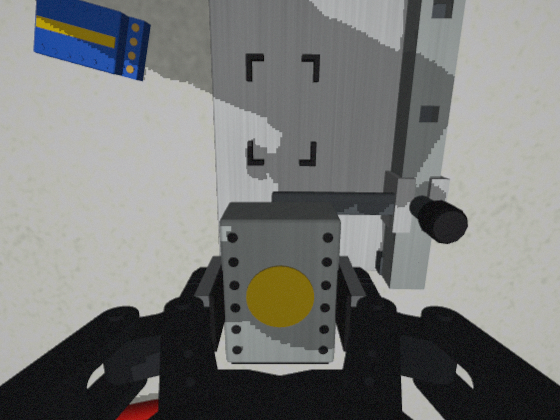

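Wrist view: nest outer corners at (246,55), (320,54), (316,165) and (248,165); hole3 (441,8), hole2 (429,114), and knob top about (446,222). The held module shows its disc at (280,297).

```bash
python3 - <<'E'
from plan import *
w=dict(np.load("pics/w3.npz"));t=dict(np.load("pics/t2.npz")); ft=lambda u,v:(170+u*240/560,140+(v-300)*130/300)
q=np.array([plane(w,u,.024) for u in[(246,55),(320,54),(316,165),(248,165)]])
print("nest",q.round(4).tolist(),q.mean(0),[np.linalg.norm(q[i]-q[(i+1)%4]).round(4) for i in range(4)])
d=(q[0]+q[1]-q[2]-q[3]);print("yaw",np.arctan2(d[1],d[0])-np.pi/2)
h=[plane(w,u,.052) for u in[(429,114),(441,8)]];d=h[1]-h[0];print("holes",h,np.linalg.norm(d),np.arctan2(d[1],d[0])-np.pi/2)
print("tri nest",tri([(w,(282.5,110)),(t,ft(397,503))]),"tri h2",tri([(w,(429,114)),(t,ft(406,409))]),"knob",tri([(w,(446,222)),(t,ft(474,407))]),plane(w,(446,222),.108))
s=env.get_state();p=s["tcp_pos"];R=rot(s["orientation"])
m=[plane(w,u,p[2]+.004) for u in[(222,220),(338,220),(334,362),(227,362)]]
print("held centre in tool",R.inv().apply(np.mean(m,0)-p),"disc",R.inv().apply(plane(w,(280,297),p[2]+.005)-p),np.linalg.norm(m[0]-m[1]),np.linalg.norm(m[1]-m[2]), "tilt",R.as_matrix()[:,2].round(4))
# plate edges/bar line fit for yaw from full image: bar's left top edge
b=[plane(w,u,.052) for u in[(416,3),(390,178)]];d=b[0]-b[1];print("bar edge yaw",np.arctan2(d[1],d[0])-np.pi/2)
g=w["color"][:,:,:];cv2.imwrite("pics/crop3.png",cv2.resize(g[30:190,225:340],None,fx=4,fy=4,interpolation=cv2.INTER_CUBIC)[:600,:,::-1])
E
```

```text
nest [[0.4714, -0.0871, 0.024], [0.5296, -0.0905, 0.024], [0.523, -0.1778, 0.024], [0.4647, -0.1738, 0.024]] [ 0.49716197 -0.13230502  0.024     ] [np.float64(0.0583), np.float64(0.0876), np.float64(0.0584), np.float64(0.087)]
yaw -0.07674459502501652
holes [array([ 0.6058705 , -0.14105125,  0.052     ]), array([ 0.61044521, -0.07109353,  0.052     ])] 0.07010713865003862 -0.06529952906175729
tri nest (array([ 0.49618676, -0.13062532,  0.03740119]), [[-1.4, 0.1], [-0.0, -0.3]]) tri h2 (array([ 0.60539545, -0.14139116,  0.05364737]), [[0.2, 0.5], [-0.1, 0.0]]) knob (array([ 0.60154175, -0.21038259,  0.09902787]), [[-0.2, 0.5], [-0.1, -0.0]]) [ 0.59735328 -0.2067769   0.108     ]
held centre in tool [-0.0005482  -0.00171171 -0.00400423] disc [-0.00062462 -0.00169205 -0.00500362] 0.0416876548916471 0.060972103104681444 tilt [-0.0076 -0.0042 -1.    ]
bar edge yaw -0.12593341671346603
```

View pics/crop3.png

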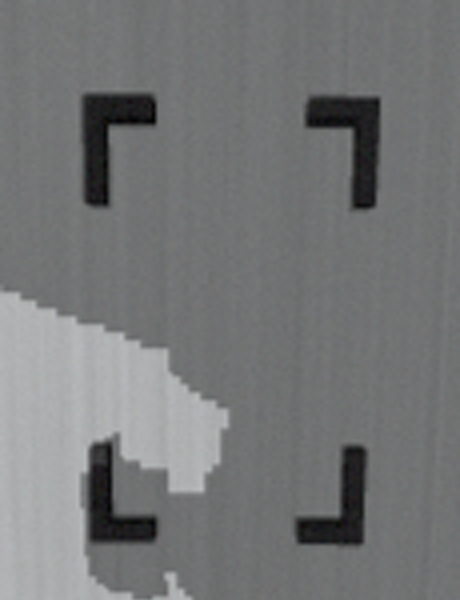

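Nest outer size 58 x 87 mm (expected 59 x 89), and hole spacing 70.1 mm. Nest centre is about (0.497,-0.132), yaw about -0.07. I'll move above it and go partway down.

```bash
python3 - <<'E'
from plan import *
plan([(-1,.498,-.128,.12,-.07,.04),(-1,.498,-.128,.060,-.07,.02)])
E
```

```text
6 [[-1,0.001,-0.024,0.026,0.002,0.002,0.001],[-1,0,-0.025,0.025,0.001,0.003,0],[-1,0,-0.024,0.026,0.002,0.002,0.001],[-1,0,0,0.02,0,0,0],[-1,0,0,0.02,0,0,0],[-1,0,0,0.02,0,0,0]] [ 0.4977 -0.128   0.0599]
```

Request:
carry_out(steps=[[-1, 0.001, -0.024, 0.026, 0.002, 0.002, 0.001], [-1, 0, -0.025, 0.025, 0.001, 0.003, 0], [-1, 0, -0.024, 0.026, 0.002, 0.002, 0.001], [-1, 0, 0, 0.02, 0, 0, 0], [-1, 0, 0, 0.02, 0, 0, 0], [-1, 0, 0, 0.02, 0, 0, 0], [-1, 0, 0, 0, 0, 0, 0], [-1, 0, 0, 0, 0, 0, 0]])

```text
clock: 12.8
tcp_pos: [0.4987, -0.129, 0.061]
orientation: [0.0, 0.999, -0.036, 0.001]
wrist_force: [0.1, 0.7, -3.1]
finger_gap: 0.0447
```

```bash
python3 - <<'E'
from plan import *
snap("wrist","w4")
s=env.get_state();R=rot(s["orientation"]).as_matrix();print(s["tcp_pos"],np.arctan2(R[1,0],R[0,0]),R[:,2].round(4),s["wrist_force"])
w=dict(np.load("pics/w4.npz"));cv2.imwrite("pics/w4c.png",cv2.resize(w["color"][150:400,150:400],None,fx=2.4,fy=2.4,interpolation=cv2.INTER_CUBIC)[:,:,::-1])
plan([(-1,.498,-.128,.035,-.07,.005)])
E
```

```text
[ 0.49907733 -0.1293007   0.06128609] -0.07124018267096519 [ 0.0022 -0.0011 -1.    ] [ 0.07434017 -0.23919218 -3.30853833]
6 [[-1,0,0,0.004,0,0,0],[-1,0,0,0.005,0,-0.001,0],[-1,-0.001,-0.001,0.004,0,0,-0.001],[-1,0,0,0.005,0.001,-0.001,0],[-1,0,0,0.004,0,0,0],[-1,0,0,0.004,0,0,0]] [ 0.4982 -0.1283  0.0353]
```

View pics/w4c.png

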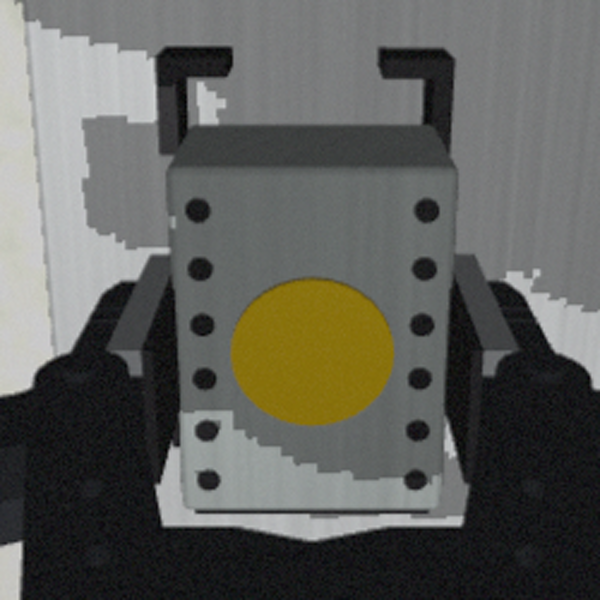

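The held module hovers above the nest, whose far corners show at crop (157,50) and (455,50). I'll check the lateral offset numerically.

```bash
python3 - <<'E'
from plan import *
w=dict(np.load("pics/w4.npz"));f=lambda u,v,z:plane(w,(150+u/2.4,150+v/2.4),z)
s=env.get_state();p=s["tcp_pos"]
a,b=f(157,49,.024),f(455,50,.024);ey=np.array([.07,.9975,0]);ex=np.array([.9975,-.07,0])
tops=[f(169,168,p[2]+.004),f(456,168,p[2]+.004)];bot=[f(184,126,p[2]-.024),f(440,126,p[2]-.024)];disc=f(312,352,p[2]+.005)
print(np.linalg.norm(a-b),np.linalg.norm(tops[0]-tops[1]),np.linalg.norm(bot[0]-bot[1]))
mid=(a+b)/2
for n,X in[("top edge",sum(tops)/2),("bottom edge",sum(bot)/2),("disc",disc)]: print(n,"dx",(X-mid)@ex,"dy",(X-mid)@ey)
print("want dx 0; edge dy = -44.5+38 = -6.5; disc dy -38.5")
E
```

```text
0.05790312678506335 0.04305023977152514 0.04681041205586571
top edge dx 0.0010693632879522446 dy -0.011007328586246801
bottom edge dx 0.0010872721327194722 dy -0.011870096446609859
disc dx 0.0009179064668980622 dy -0.0413914249510863
want dx 0; edge dy = -44.5+38 = -6.5; disc dy -38.5
```

The close view suggests about 3 mm more toward +y and 1 mm toward -x. I'll correct that, then go down slowly with force checks.

```bash
python3 - <<'E'
from plan import *
st=plan([(-1,.498,-.126,.057,-.07)])
plan([(-1,.498,-.126,.041,-.07,.004)],start=st)
E
```

```text
1 [[-1,-0.001,-0.003,0.004,0.001,-0.002,-0.001]] [ 0.4983 -0.1262  0.0573]
5 [[-1,0,0,0.003,0,0,0],[-1,0,0,0.004,0,0,0],[-1,0,0,0.003,0,0,0],[-1,0,0,0.003,0,0,0],[-1,0,0,0.003,0,0,0]] [ 0.4983 -0.1262  0.0413]
```

Request:
carry_out(steps=[[-1, -0.001, -0.003, 0.004, 0.001, -0.002, -0.001], [-1, 0, 0, 0.003, 0, 0, 0], [-1, 0, 0, 0.004, 0, 0, 0], [-1, 0, 0, 0.003, 0, 0, 0], [-1, 0, 0, 0.003, 0, 0, 0], [-1, 0, 0, 0.003, 0, 0, 0], [-1, 0, 0, 0, 0, 0, 0], [-1, 0, 0, 0, 0, 0, 0]])

```text
clock: 13.85
tcp_pos: [0.4976, -0.1264, 0.0403]
orientation: [-0.0, 0.999, -0.036, -0.001]
wrist_force: [0.2, 0.3, -3.1]
finger_gap: 0.0448
```

Below the rim with no contact force, so it is in the nest. Lower the last 6 mm.

Request:
carry_out(steps=[[-1, 0, 0, 0.002, 0, 0, 0], [-1, 0, 0, 0.002, 0, 0, 0], [-1, 0, 0, 0.002, 0, 0, 0], [-1, 0, 0, 0, 0, 0, 0], [-1, 0, 0, 0, 0, 0, 0]])

```text
clock: 14.48
tcp_pos: [0.4977, -0.1263, 0.0366]
orientation: [-0.0, 0.999, -0.035, -0.0]
wrist_force: [-7.6, 2.7, 17.1]
finger_gap: 0.0447
```

Contact at 0.0366, close to the expected floor height. Release, rise and look.

Request:
carry_out(steps=[[1, 0, 0, 0, 0, 0, 0], [1, 0, 0, 0, 0, 0, 0], [1, 0, 0, 0, 0, 0, 0], [1, 0, 0, 0, 0, 0, 0], [1, 0, 0, -0.02, 0, 0, 0], [1, 0, 0, -0.04, 0, 0, 0], [1, 0, 0, -0.05, 0, 0, 0], [1, 0.01, 0.03, -0.04, 0, 0, 0], [1, 0.01, 0.04, 0, 0, 0, 0], [1, 0, 0, 0, 0, 0, 0], [1, 0, 0, 0, 0, 0, 0]])

```text
clock: 15.85
tcp_pos: [0.512, -0.1972, 0.1834]
orientation: [-0.001, 0.999, -0.036, -0.001]
wrist_force: [0.1, 0.6, -0.2]
finger_gap: 0.0855
```

```bash
python3 - <<'E'
from h import *
c=snap("wrist","w5"); s=env.get_state(); print(s["tcp_pos"],s["orientation"].round(4),s["wrist_force"].round(1))
cv2.imwrite("pics/w5c.png",cv2.resize(c["color"][0:270,180:540],None,fx=2.2,fy=2.2,interpolation=cv2.INTER_CUBIC)[:,:,::-1])
E
```

```text
[ 0.51198251 -0.19679902  0.18341087] [-9.000e-04  9.994e-01 -3.540e-02 -1.500e-03] [ 0.3  0.2 -0.1]
```

View pics/w5c.png

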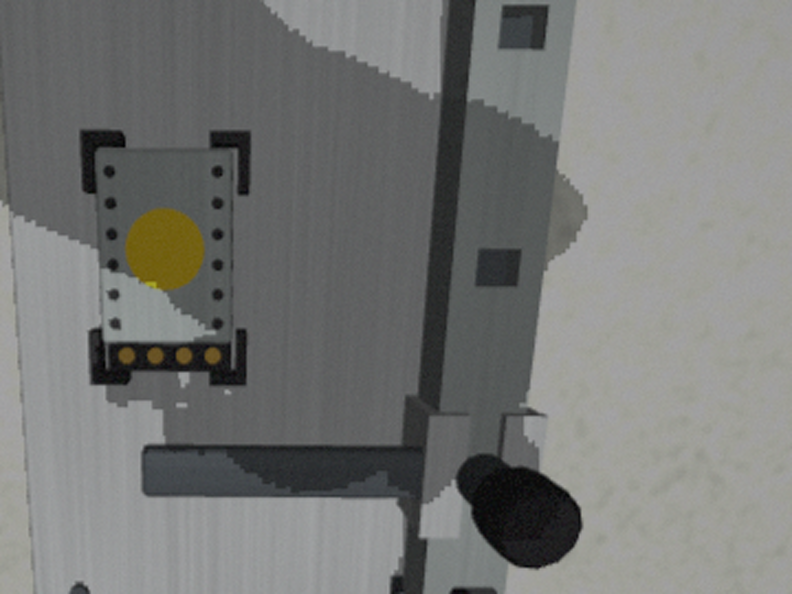

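The module sits inside the four corners (crop x 97–232 between corner walls 80–250, terminal strip at y 356 inside the lower corners). I'll check its height and offset, and plan the knob grasp.

```bash
python3 - <<'E'
from plan import *
w=dict(np.load("pics/w5.npz"));f=lambda u,v,z:plane(w,(180+u/2.2,v/2.2),z)
q=np.array([f(u,v,.024) for u,v in[(80,130),(250,131),(246,384),(91,384)]]);N=q.mean(0);ey=np.array([.07,.9975,0]);ex=np.array([.9975,-.07,0])
for z in(.034,.038,.042):
    P=[f(97,149,z),f(233,149,z),f(231,342,z),f(104,342,z)];print(z,"w",np.linalg.norm(P[0]-P[1]),"l",np.linalg.norm(P[1]-P[2]),"dx",(np.mean(P,0)-N)@ex,"dy(want .006)",(np.mean(P,0)-N)@ey)
print("nest",N,"disc",[((f(165,249,z)-N)@ex,(f(165,249,z)-N)@ey) for z in(.035,.039)])
t=snap("top","t5");h2,h3=f(497,268,.052),f(523,27,.052);e=(h3-h2);print("h2",h2,"h3",h3,np.linalg.norm(e),"h1",h2-e/np.linalg.norm(e)*.07,"knob",f(527,518,.108))
a=plan([(1,.601,-.211,.17,-.07)]);plan([(1,.601,-.211,.097,-.07,.025)],start=a)
E
```

```text
0.034 w 0.04541980229743466 l 0.0640820948352125 dx 0.0006083413996925015 dy(want .006) 0.004920130898440529
0.038 w 0.044751799840268155 l 0.06313962052565975 dx 0.0008857707760642851 dy(want .006) 0.004929743331073715
0.042 w 0.0440837973831017 l 0.06219714621610698 dx 0.0011632001524360686 dy(want .006) 0.0049393557637069
nest [ 0.49701532 -0.13213479  0.024     ] disc [(np.float64(0.00023461494908161827), np.float64(0.0048429141700280665)), (np.float64(0.0005185849384670657), np.float64(0.004853701916553222))]
h2 [ 0.60575405 -0.14111222  0.052     ] h3 [ 0.6115575 -0.0715068  0.052    ] 0.06984693970178847 h1 [ 0.59993788 -0.21087018  0.052     ] knob [ 0.5963188  -0.20630989  0.108     ]
2 [[1,0.045,0.004,0.007,-0.001,0.002,0],[1,0.045,0.004,0.006,-0.001,0.001,0]] [ 0.6012 -0.2109  0.1703]
3 [[1,0,0,0.024,0,0,0],[1,0,0,0.025,0,0,0],[1,0,0,0.024,0,0,0]] [ 0.6012 -0.2109  0.0973]
```

Seated: top width 45 mm at z 0.038, offset about 1 mm in x and y, inside the 5 mm limit. Now approach and grip the knob.

Request:
carry_out(steps=[[1, 0.045, 0.004, 0.007, -0.001, 0.002, 0], [1, 0.045, 0.004, 0.006, -0.001, 0.001, 0], [1, 0, 0, 0, 0, 0, 0], [1, 0, 0, 0.024, 0, 0, 0], [1, 0, 0, 0.025, 0, 0, 0], [1, 0, 0, 0.024, 0, 0, 0], [1, 0, 0, 0, 0, 0, 0], [-1, 0, 0, 0, 0, 0, 0], [-1, 0, 0, 0, 0, 0, 0], [-1, 0, 0, 0, 0, 0, 0], [-1, 0, 0, 0, 0, 0, 0], [-1, 0, 0, 0, 0, 0, 0], [-1, 0, 0, 0, 0, 0, 0], [-1, 0, 0, 0, 0, 0, 0], [-1, 0, 0, 0, 0, 0, 0]])

```text
clock: 17.82
tcp_pos: [0.6012, -0.2123, 0.0995]
orientation: [0.001, 0.999, -0.036, 0.0]
wrist_force: [-4.7, -0.2, 6.6]
finger_gap: 0.024
```

```bash
python3 - <<'E'
from plan import *
s=env.get_state();R=rot(s["orientation"]).as_matrix();print(s["tcp_pos"],np.arctan2(R[1,0],R[0,0]),R[:,2].round(4),s["wrist_force"],s["finger_gap"])
E
```

```text
[ 0.60115635 -0.21229772  0.09945942] -0.07136038266324435 [ 6.0e-04 -2.1e-03 -1.0e+00] [-4.71592674 -0.20392529  6.56076965] 0.023969227918256557
```

Gripped: gap 24 mm, in line with the modules reading about 1.3 mm small. Pull up about 12 mm.

Request:
carry_out(steps=[[-1, 0, 0, -0.004, 0, 0, 0], [-1, 0, 0, -0.004, 0, 0, 0], [-1, 0, 0, -0.004, 0, 0, 0], [-1, 0, 0, 0, 0, 0, 0], [-1, 0, 0, 0, 0, 0, 0], [-1, 0, 0, 0, 0, 0, 0]])

```text
clock: 18.58
tcp_pos: [0.6012, -0.2119, 0.1096]
orientation: [0.001, 0.999, -0.036, -0.0]
wrist_force: [-4.9, -2.2, -6.8]
finger_gap: 0.0243
```

Spring load reads -6.8 N with about 10 mm lift. Raise 2 mm more and slide 70 mm.

Request:
carry_out(steps=[[-1, 0, 0, -0.002, 0, 0, 0], [-1, 0, -0.005, 0, 0, 0, 0], [-1, 0, -0.007, 0, 0, 0, 0], [-1, 0, -0.007, 0, 0, 0, 0], [-1, 0, -0.007, 0, 0, 0, 0], [-1, 0, -0.007, 0, 0, 0, 0], [-1, 0, -0.007, 0, 0, 0, 0], [-1, 0, -0.007, 0, 0, 0, 0], [-1, 0, -0.007, 0, 0, 0, 0], [-1, 0, -0.007, 0, 0, 0, 0], [-1, 0, -0.006, 0, 0, 0, 0], [-1, 0, -0.003, 0, 0, 0, 0], [-1, 0, 0, 0, 0, 0, 0], [-1, 0, 0, 0, 0, 0, 0], [-1, 0, 0, 0, 0, 0, 0]])

```text
clock: 20.45
tcp_pos: [0.6067, -0.1416, 0.1119]
orientation: [-0.0, 0.999, -0.035, 0.001]
wrist_force: [-3.5, 3.1, -6.2]
finger_gap: 0.0241
```

```bash
python3 - <<'E'
from plan import *
s=env.get_state();print(s["clock"],s["tcp_pos"],s["wrist_force"],s["finger_gap"],np.linalg.norm(s["tcp_pos"][:2]-[.6012,-.2121]))
E
```

```text
20.45 [ 0.6067326  -0.14157043  0.11185431] [-3.49362158  3.13076082 -6.23934307] 0.024110487023601083 0.07074623305050291
```

Moved 70.7 mm. Lower by 8 mm and check for resistance.

Request:
carry_out(steps=[[-1, 0, 0, 0.003, 0, 0, 0], [-1, 0, 0, 0.003, 0, 0, 0], [-1, 0, 0, 0.002, 0, 0, 0], [-1, 0, 0, 0, 0, 0, 0], [-1, 0, 0, 0, 0, 0, 0], [-1, 0, 0, 0, 0, 0, 0]])

```text
clock: 21.2
tcp_pos: [0.6068, -0.1416, 0.104]
orientation: [-0.0, 0.999, -0.035, 0.001]
wrist_force: [-5.1, 2.4, -5.3]
finger_gap: 0.0236
```

Still carrying the spring load (-5.3 N) at about 4.5 mm, so the pin is inside slot 2. Lower fully.

Request:
carry_out(steps=[[-1, 0, 0, 0.002, 0, 0, 0], [-1, 0, 0, 0.002, 0, 0, 0], [-1, 0, 0, 0.002, 0, 0, 0], [-1, 0, 0, 0, 0, 0, 0], [-1, 0, 0, 0, 0, 0, 0], [-1, 0, 0, 0, 0, 0, 0], [-1, 0, 0, 0, 0, 0, 0]])

```text
clock: 22.08
tcp_pos: [0.6068, -0.1419, 0.0995]
orientation: [0.0, 0.999, -0.035, 0.001]
wrist_force: [-7.2, 2.6, 1.6]
finger_gap: 0.0239
```

```bash
python3 - <<'E'
from h import *
s=env.get_state();print(s["tcp_pos"],s["wrist_force"],s["finger_gap"])
a=snap("scene","s6");b=snap("top","t6")
A=cv2.resize(a["color"][190:290,170:400],(782,340),interpolation=cv2.INTER_CUBIC)
B=cv2.resize(b["color"][140:260,150:420],(782,260),interpolation=cv2.INTER_CUBIC)
cv2.imwrite("pics/v6.png",np.vstack([A,B])[:,:,::-1])
E
```

```text
[ 0.60677705 -0.14192109  0.09947169] [-7.17631627  2.58094675  1.58847335] 0.023934981723295785
```

View pics/v6.png

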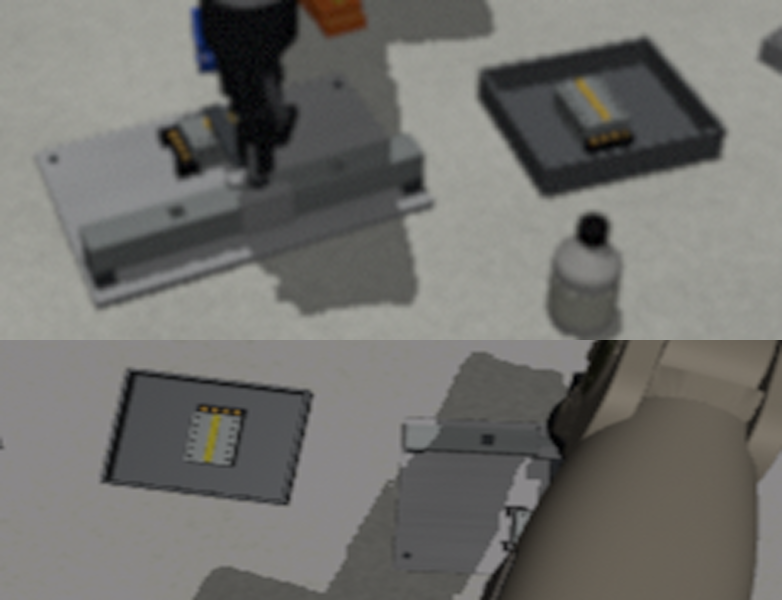

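TCP height is back to the home value, 0.0995. The vertical load changed from pulling to resting (+1.6 N). The scene view shows the sleeve at the second hole, the arm over the seated module, and the bar module in the tray. I'm handing in.

```bash
python3 -c "
from workcell import env
env.hand_in(); s=env.get_state(); print(s['clock'],s['tcp_pos'],s['finger_gap'],s['wrist_force'])"
```

```text
the job is handed in; nothing more can be done
the job is handed in; nothing more can be done
```

The job is handed in at about 22 s of robot time: both modules are sorted, and the jig is locked at the second hole with the gripper still holding the knob. I did not get a verdict back.

**Last checks:**
- **Round-tag module:** after release it lay between the four nest corners, about 1 mm off centre each way. Its size in the picture matched the seated height, and the limit is 5 mm.
- **Bar-tag module:** it lies flat in the middle of the reject tray, seen from the top before I moved the slide and from both cameras at the end.
- **Slide:** the tool moved 70.7 mm along the bar and the pin entered the second slot. The scene picture shows the sleeve there with the retaining arm over the nest.
- **Pin:** the tool is back at its home height of 99.5 mm, and the vertical force changed from a 5 N pull to a 1.6 N rest, so the pin is home. Plunger and slide were judged from these readings, not read directly.
- **Grip:** the fingers still hold the knob at the 60 N setting, with a 24 mm opening. The fingers read about 1 mm small on the modules too.

**Disagreements:**
- My two estimates of the nest position differed by 2–3 mm. I used the closer view, and the module went in without touching the corners.
- The round module met the nest floor about 2.5 mm higher than I had calculated.
- The knob position differed by about 5 mm between methods. I used the one worked out from the holes.
- About 7 N of sideways force remained on the wrist at the end.

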